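# Unlock the disc caddy and hold its sprung door open

### The arm

A 6-joint arm with a two-finger parallel gripper is mounted at the origin on the work surface. World frame = base frame: x ahead of the robot, y to its left, z up, the work surface at z = 0. Lengths are in m, angles in rad, forces in N, time in s.
With the tool pointing down it reaches from about 0.275 to 0.725 m from the base axis. Payload 15.9 kg.
Tool frame: the origin (TCP) lies midway between the tips of the shut fingers; the grasp point (between the pads) lies 19 mm behind it; z points along the fingers, y is the line along which they close (so a half turn about z gives the same grasp; the last joint's range is limited). The gripper opens to 85 mm and grips with 20 to 120 N. Pads are 22 mm wide; open, the fingers measure 114 mm over their backs; the gripper's body (76 mm by 85 mm) begins 54 mm behind the grasp point. The pads swing forward as they close: fully open they stand 13 mm farther back than shut.
Start: joints at [-1.114, 0.213, -0.034, 1.323, 0, 1.571], TCP at [0.221, -0.449, 0.231] pointing down, gripper open.
Joint ranges: [-2.98, 2.98], [-0.74, 1.72], [-1.14, 1.35], [-2.1, 2.04], [-1.57, 1.44], [-3.14, 3.14]. Speed limits (rad/s): [1.89, 1.89, 2.39, 2.57, 3.14, 3.14].

### API

Orientations are given as a rotation vector (axis times angle).
In Python, from station import r gives the robot as it stands.
- The arm moves only by the tool send_rows, never from a script. Its argument "targets" is a list of rows, each an object with "travel": the shift along the tool's x, y, z as a fraction of full scale, a list of three; "angular": the turn, a rotation vector about the tool's x, y, z as a fraction of full scale, a list of three. In form: [{"travel": [x, y, z], "angular": [ax, ay, az]}, ...]. A call has 1 to 20 rows; each row is the pose to reach, as a shift and turn from the pose commanded when the call began, along the tool's axes at that moment, turning the shorter way round; what a row does not reach only later rows make up. Full scale, the value 1, is 40 cm for a shift and pi rad for a turn. A row lasts 1/10 s, in which the tool goes at most 50 mm and 8.59 degrees, less where a joint would pass 70% of its speed; a pose out of reach is approached as far as the arm can. A call with a number of a shift or a turn outside -1 to 1 is refused whole. A call with a gripper value outside its range is refused whole. "gripper" is the finger opening in mm, from 0 to 85.4, set as the call begins (left out, the last holds). The fingers move at their own pace and stop on an object; "force" is the grip in N (left out, the last holds). Time passes only in rows, so rows that repeat a pose let the fingers close. It gives the time, the measured TCP pose, the force, the opening and the grip force at its end, in the units of the state.
- r.sense(): the state, without advancing time (a new reading comes with each control period).
- r.snapshot(name): name is "scene" or "top" or "wrist"; returns a dict with "image" (480x640x3 uint8, red, green, blue), "camera_matrix" (3x3 intrinsics, pixels), "pose" (4x4, takes a point from camera to world coordinates). Camera axes: x right, y down, z forward; pixel columns grow to the right and rows downward; lengths in m; the calibration is good to about 2 mm. A picture is of the moment at which its call begins. There is no depth.
- r.finish_job(): hands the job in; it is judged then, once.
Trained networks look in the newest picture that a camera, given by its name, has taken for a name from the list of things; names that differ only in an ending like _2 or _b are one class to them, and where a whole thing is asked for, a point or a joint stands for the part that bears it (a point fixed in the world has none). Each returns a list of dicts, best first, with "p" (0 to 1); they miss things now and then, are a little off and sometimes report something else, mostly with a low value. They report only what shows in the picture. A call takes as long as a camera call.
- r.spot_in(camera, query): "rect" ([centre column, centre row, width, height] in pixels, round what is visible of it).
- r.silhouettes(camera, query): "region" (480x640 bool, what is visible of it) and "rect" ([centre column, centre row, width, height] in pixels, round what is visible of it).
- r.place_of(camera, query): "xy" ([column, row] in pixels: a listed point, or the origin of a listed thing).
The state is a dict: "time": time; "q": joint angles; "joint_vel": joint speeds; "joint_efforts": joint torques, N m; "eef_pos": TCP position; "tcp_rot": TCP orientation; "ft_force": force on the tool from outside, world axes, zero at the start; "wrist_torque": the same for the moment, N m; "grip_width": opening from 0.0 (shut) to 1.0 (fully open); "grip_force": force on a finger pad.
Only numpy, scipy, OpenCV 4.12 (cv2) and the standard library are available. Lean on these libraries where they do the work, as an engineer would, in place of code of your own. Each camera call takes 0.05 s, during which the arm holds its last target. There are 200 camera calls.

### The job

Take the blue-headed key out of its wooden stand and push it fully home into the brass lock on top of the orange caddy, working it past the stiff spring pins, then turn it clockwise a quarter turn, as far as it goes, so that the key alone drives the sliding door open. The lock springs back if let go, so finish while still gripping the key, home and turned, with the door held open. Do not touch the door with the robot, and leave the other things on the counter undisturbed.

Things in the scene. Friction and masses are not known exactly. Their poses are not given: they have to be found in the camera images.
- key: Loose key, about 50 g, upright in the stand, blade down. Origin at the blade's tip, z up. Steel blade 18 mm wide (x), 6 mm thick (y), z = 0 to 26 mm, lowest 8 mm tapered to about 2 x 15 mm. Above it a blue head 34 mm wide (x), 12 mm thick (y), z = 26 to 66 mm; grip it from above across its 12 mm (fingers closing along y). The same both ways round (half turn about z).
- key_shoulder (a point): Point on the key's axis on the underside of its steel shoulder (26 x 10 mm, under the head), 26 mm above the blade's tip; axes as the key's. It meets the lock's face (keyway) when the key is fully home.
- key_grip (a point): Centre of the key's blue head, 46 mm above the blade's tip; axes as the key's.
- key_stand: Fixed dark wooden block 56 (x) x 46 (y) x 45 mm high, origin at the centre of its underside. The key stands upright in a 21 (x) x 9 (y) mm slot in its top, shoulder resting on the block's top at 45 mm; lift it straight up to take it out.
- caddy: Fixed orange plastic caddy for cookie discs, 120 (x) x 230 (y) x 80 mm high, origin at the centre of its underside. The lock sits on top, 77.5 mm to -y of the centre; the door's opening runs from y = -40 to +30 mm; the end beyond is a covered pocket into which the door slides.
- keyway (a point): Centre of the face of the square brass lock plug (30 x 30 mm, in a black collar 52 mm across), 88 mm above the counter. Turns with the plug; z up, x along the slot. Slot 20.4 (x) x 8 (y) mm, 30 mm deep. Two pairs of sprung pins, 10 and 19 mm down, stand 2 mm into it from both long sides; pushing the key past takes 8 to 15 N; rocking it 0.05 rad about z helps if it sticks.
- lock_plug (a joint): Angle of the lock plug, rad: 0 as found, grows clockwise seen from above, stops at 1.6. A spring turns it back, about 0.03 N m at 0 and 0.11 N m at the stop. The key has about 0.1 rad of play in the slot, so the key itself turns up to 0.15 rad farther than the plug.
- caddy_door: Yellow sliding plate 108 (x) x 76 (y) x 4 mm in the caddy's top, sunk 8 mm below the caddy's upper face, origin at the centre of its underside. Geared to the lock: it slides 39 mm per rad of the plug towards the caddy's +y, into the pocket, 62 mm when fully open, showing the steel discs inside. Not to be touched by the robot.
- door_shut (a point): Fixed point on the caddy where the door's origin is when shut; axes as the caddy's.
- cookie_press: Bystander: loose aluminium cookie press, 310 mm long (x) lying down, 57 mm high, with a black grip to its side and a red press button; origin under its middle.
- plate: Bystander: loose white melamine plate, 160 mm across, 18 mm high, origin under its centre.
- disc_a: Bystander: loose steel cookie disc, 42 mm across, 4 mm thick.
- disc_b: Bystander: a second loose steel cookie disc, same size.
- spatula: Bystander: loose red-handled hard silicone spatula lying flat, about 280 mm long, up to 70 mm wide.
- mug: Bystander: loose blue mug, 80 mm across, 90 mm high.
- sprinkle_tin: Bystander: loose low red tin, 54 mm across, 40 mm high; it and the key stand swap places.

How it is judged:
By the outcome, as a careful person would: the job done as asked, in the order asked, and still so for the second after the job is handed in, while the arm keeps its last pose, push and grip.
It also fails if it takes over 48 s, if anything falls off the work surface, if the arm or the gripper's body presses on something with over 40 N, if the wrist force passes 120 N, or if a joint passes its speed limit or range.

## Working session

There is one attempt and no reset: what is moved stays moved. The work goes in short steps, Python scripts to look and compute and a tool call to move; the robot and the scene stay as the last step left them, time stands still between calls to the robot, and variables do not carry over. Pictures are saved under pics/ and viewed, at most 12 in all, crops included, and the job is handed in when it is done.

Besides the shell and the picture viewer there is one more tool, called after ">>>" by a JSON object that holds its "op" and its "data", one argument or row to a line. send_rows: Moves the arm, as the interface text tells. Its arguments: {"type":"object","properties":{"targets":{"type":"array","items":{"type":"object","properties":{"travel":{"type":"array","items":{"type":"number","minimum":-1,"maximum":1}},"angular":{"type":"array","items":{"type":"number","minimum":-1,"maximum":1}}}}},"gripper":{"type":"number"},"force":{"type":"number"}},"required":["targets"]}

```bash
mkdir -p pics
cat > h.py <<'E'
import numpy as np, cv2
from station import r
from scipy.spatial.transform import Rotation as R
def ray(s,uv):
    K,T=s["camera_matrix"],np.array(s["pose"])
    d=T[:3,:3]@np.linalg.solve(K,[uv[0],uv[1],1.]); return T[:3,3],d
def atz(s,uv,z):
    o,d=ray(s,uv); return o+d*(z-o[2])/d[2]
def proj(s,P):
    T=np.linalg.inv(np.array(s["pose"])); P=np.atleast_2d(P); c=P@T[:3,:3].T+T[:3,3]
    p=c@np.array(s["camera_matrix"]).T; return p[:,:2]/p[:,2:]
def save(s,n): cv2.imwrite("pics/"+n,np.ascontiguousarray(s["image"][:,:,::-1]))
def tri(obs):
    A=np.zeros((3,3));b=np.zeros(3)
    for s,uv in obs:
        o,d=ray(s,uv);d=d/np.linalg.norm(d);M=np.eye(3)-np.outer(d,d);A+=M;b+=M@o
    return np.linalg.solve(A,b)
E
python3 - <<'E'
from h import *
np.set_printoptions(precision=4,suppress=True)
S={}
for c in ["scene","top"]:
    s=S[c]=r.snapshot(c); save(s,c+"1.png"); print(c,np.array(s["pose"])[:3,3])
Z={"key_grip":.065,"key_shoulder":.045,"keyway":.088,"caddy":0,"key_stand":0,"caddy_door":.068,"mug":0,"sprinkle_tin":0,"cookie_press":0,"plate":0,"spatula":0,"disc_a":0}
for q,z in Z.items():
    for c in S:
        for d in r.place_of(c,q)[:2]: print(q,c,round(d["p"],2),np.round(d["xy"],1),atz(S[c],d["xy"],z))
print(r.sense())
E
```

```text
scene [1.1383 0.5001 0.9051]
top [0.3301 0.0476 1.4401]
key_grip scene 0.69 [202.9 185. ] [ 0.577  -0.2555  0.065 ]
key_grip top 0.4 [438.1 228.8] [ 0.5775 -0.26    0.065 ]
key_shoulder scene 0.52 [204.6 190.3] [ 0.5748 -0.2569  0.045 ]
key_shoulder top 0.47 [435.9 228.2] [ 0.5828 -0.2584  0.045 ]
key_shoulder top 0.23 [422.7 286.2] [ 0.4208 -0.2169  0.045 ]
keyway scene 0.7 [288.2 235.1] [0.5996 0.0236 0.088 ]
keyway top 0.63 [331.2 216.9] [0.6064 0.0348 0.088 ]
caddy scene 0.96 [323.8 272.7] [0.5833 0.105  0.    ]
caddy top 0.83 [309.4 227.6] [0.5929 0.0972 0.    ]
key_stand scene 0.88 [205.4 205.6] [ 0.584  -0.2563  0.    ]
key_stand top 0.8 [430.6 232.1] [ 0.5795 -0.2526  0.    ]
caddy_door scene 0.83 [322.1 249.4] [0.5765 0.0958 0.068 ]
caddy_door scene 0.6 [133.2 215.9] [ 0.7443 -0.3105  0.068 ]
caddy_door top 0.87 [309.1 225.5] [0.5864 0.0957 0.068 ]
caddy_door top 0.7 [334.2 218.2] [0.6069 0.0263 0.068 ]
mug scene 0.34 [327.3 271.4] [0.5758 0.1093 0.    ]
mug top 0.73 [172.7 208.7] [0.6492 0.4976 0.    ]
sprinkle_tin scene 0.8 [251.  176.7] [ 0.4375 -0.2328 -0.    ]
sprinkle_
[... 576 characters left out ...]
 scene 0.63 [466.8 302.4] [0.4722 0.3963 0.    ]
disc_a scene 0.51 [450.  341.2] [0.5765 0.409  0.    ]
disc_a top 0.52 [202.2 261.7] [0.4933 0.4051 0.    ]
disc_a top 0.45 [198.5 235.2] [0.5706 0.4188 0.    ]
{'time': 1.3, 'q': array([-1.114 ,  0.2129, -0.0344,  1.3235, -0.    ,  1.5708]), 'joint_vel': array([-0.0013, -0.0003,  0.0007,  0.0007,  0.0001,  0.0009]), 'joint_efforts': array([  0.0016, -68.5953,  48.7322,   0.0017,   0.0003,  -0.    ]), 'eef_pos': array([ 0.2205, -0.4487,  0.2313]), 'tcp_rot': array([-3.06  , -0.7112,  0.    ]), 'ft_force': array([ 0.3812, -0.4353,  0.6591]), 'wrist_torque': array([ 0.0192, -0.0077, -0.0095]), 'grip_force': 0.0, 'grip_width': 0.9982916903659577}
```

View images.

Run:
```python
import cv2,numpy as np
a=cv2.imread("pics/top1.png");b=cv2.imread("pics/scene1.png")
t=cv2.resize(a[170:310,280:480],(800,560),interpolation=cv2.INTER_CUBIC)
cv2.imwrite("pics/top1c.png",t)
```

```text
(no output)
```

View pics/scene1.png

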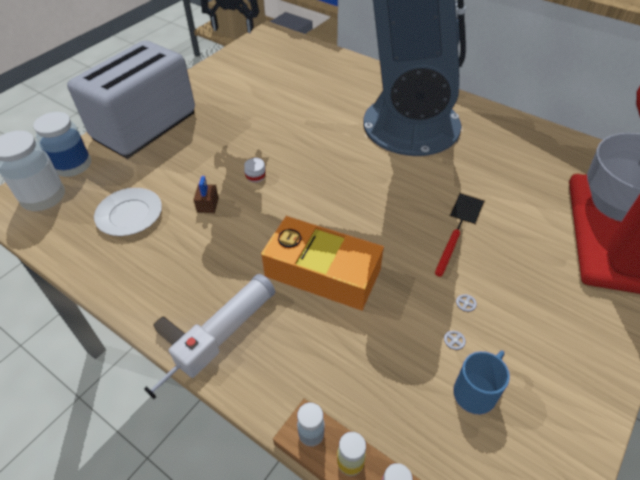

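View pics/top1c.png

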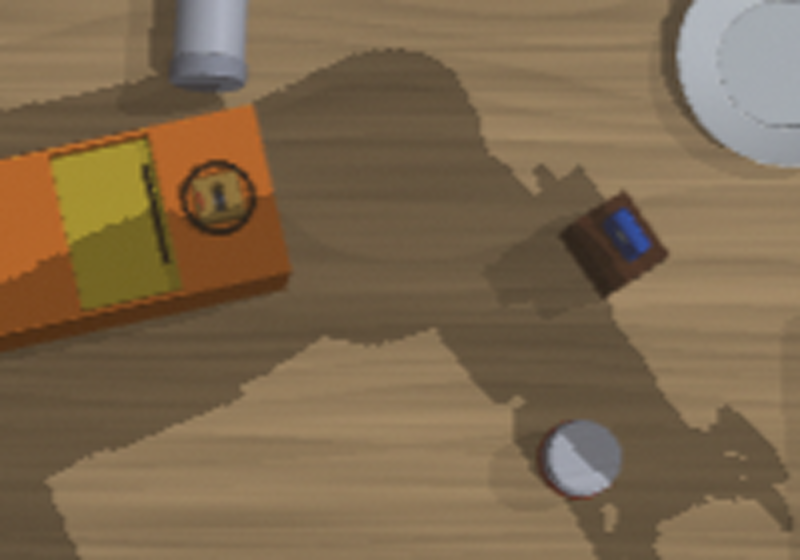

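The scene picture shows the key in its stand near (205,195) and the lock on the caddy at (290,237). In the top crop the key is at full-picture pixel (437,228) with its head's long axis at yaw about 39°. The lock is at (334,219), the caddy's yaw is about 14°, and the tin and the stand are well apart. I'll move to hover over the key.

>>> {"op": "send_rows", "data": {
  "targets": [
    {"travel": [0.97,-0.04,0.05],"angular": [0,0,-0.07]},
    {"travel": [0.97,-0.04,0.05],"angular": [0,0,-0.07]},
    {"travel": [0.97,-0.04,0.05],"angular": [0,0,-0.07]},
    {"travel": [0.97,-0.04,0.05],"angular": [0,0,-0.07]},
    {"travel": [0.97,-0.04,0.05],"angular": [0,0,-0.07]},
    {"travel": [0.97,-0.04,0.05],"angular": [0,0,-0.07]},
    {"travel": [0.97,-0.04,0.05],"angular": [0,0,-0.07]},
    {"travel": [0.97,-0.04,0.05],"angular": [0,0,-0.07]},
    {"travel": [0.97,-0.04,0.05],"angular": [0,0,-0.07]},
    {"travel": [0.97,-0.04,0.05],"angular": [0,0,-0.07]},
    {"travel": [0.97,-0.04,0.05],"angular": [0,0,-0.07]},
    {"travel": [0.97,-0.04,0.05],"angular": [0,0,-0.07]}
  ],
  "gripper": 50,
  "force": 60
}}

```text
time: 2.5
eef_pos: [0.5609, -0.264, 0.2117]
tcp_rot: [2.964, 1.041, 0.0]
ft_force: [-1.0, -0.7, 0.0]
grip_width: 0.584
grip_force: 0.0
```

Run:
```python
from h import *
np.set_printoptions(precision=4,suppress=True)
s=r.snapshot("wrist"); save(s,"w1.png"); print(s["pose"],s["camera_matrix"])
np.save("w1pose.npy",s["pose"])
for q,z in {"key_grip":.065,"key_shoulder":.045,"key_stand":0}.items():
    for d in r.place_of("wrist",q)[:2]: print(q,round(d["p"],2),np.round(d["xy"],1),atz(s,d["xy"],z))
for q,z in {"key":.085,"key_stand":.045}.items():
    for d in r.silhouettes("wrist",q)[:1]:
        g=d["region"].astype(np.uint8); c=max(cv2.findContours(g,0,2)[0],key=cv2.contourArea)
        print(q,d["p"],cv2.minAreaRect(c),[atz(s,p,z) for p in cv2.boxPoints(cv2.minAreaRect(c))])
x=r.sense();print(x["time"],x["q"],x["eef_pos"],R.from_rotvec(x["tcp_rot"]).as_matrix())
```

```text
[[ 0.6253 -0.7457 -0.2303  0.6207]
 [-0.7804 -0.597  -0.1857 -0.2155]
 [ 0.001   0.2958 -0.9552  0.3544]
 [ 0.      0.      0.      1.    ]] [[422.4439   0.     321.287 ]
 [  0.     422.4439 242.7414]
 [  0.       0.       1.    ]]
key_grip 0.96 [325.9 195.8] [ 0.5796 -0.253   0.065 ]
key_shoulder 0.92 [324.9 189.4] [ 0.58  -0.252  0.045]
key_stand 0.92 [324.7 182.7] [ 0.5784 -0.2536  0.    ]
key 0.57 ((326.53961181640625, 196.6039581298828), (20.696773529052734, 57.21464538574219), 5.7105937004089355) [array([ 0.5626, -0.2558,  0.085 ]), array([ 0.594 , -0.2355,  0.085 ]), array([ 0.6012, -0.2465,  0.085 ]), array([ 0.57  , -0.2673,  0.085 ])]
key_stand 0.69 ((325.7286376953125, 186.5563201904297), (64.0874252319336, 81.90570831298828), 6.709836959838867) [array([ 0.5429, -0.2472,  0.045 ]), array([ 0.5948, -0.2161,  0.045 ]), array([ 0.6192, -0.2549,  0.045 ]), array([ 0.5684, -0.2885,  0.045 ])]
2.8 [-0.4388  0.4736  0.2833  1.3803  0.      2.0266] [ 0.5615 -0.2635  0.2115] [[ 0.78    0.6258  0.0002]
 [ 0.6258 -0.78   -0.0001]
 [ 0.0001  0.0002 -1.    ]]
```

View pics/w1.png

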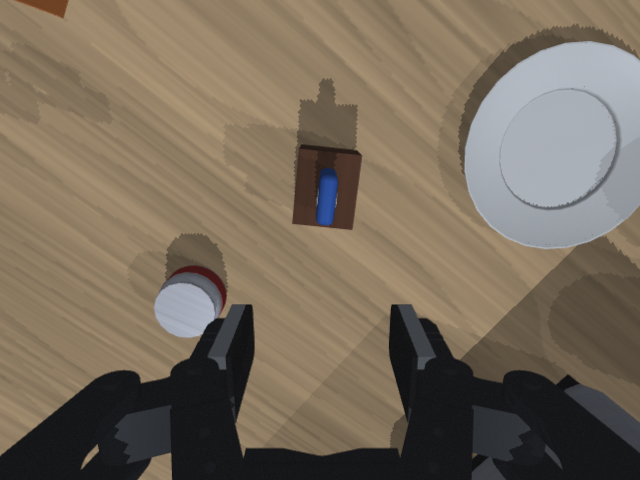

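The wrist picture shows the key head at (327,197) and the stand round (325,187), tilted a few degrees from the tool's axis. Joint 6 is on the wrong side for the later turn, so I'll flip the tool half a turn about z and come closer.

>>> {"op": "send_rows", "data": {
  "targets": [
    {"travel": [0.1,0.005,0.1],"angular": [0,0,-0.5]},
    {"travel": [0.1,0.005,0.1],"angular": [0,0,-0.5]},
    {"travel": [0.1,0.005,0.1],"angular": [0,0,-0.5]},
    {"travel": [0.1,0.005,0.1],"angular": [0,0,-0.5]},
    {"travel": [0.1,0.005,0.1],"angular": [0,0,-0.5]},
    {"travel": [0.1,0.005,0.1],"angular": [0,0,-0.5]},
    {"travel": [0.1,0.005,0.1],"angular": [0,0,-0.5]},
    {"travel": [0.1,0.005,0.1],"angular": [0,0,-0.5]},
    {"travel": [0.1,0.005,0.1],"angular": [0,0,-0.5]},
    {"travel": [0.1,0.005,0.1],"angular": [0,0,-0.968]},
    {"travel": [0.1,0.005,0.1],"angular": [0,0,-0.968]},
    {"travel": [0.1,0.005,0.1],"angular": [0,0,-0.968]},
    {"travel": [0.1,0.005,0.1],"angular": [0,0,-0.968]},
    {"travel": [0.1,0.005,0.1],"angular": [0,0,-0.968]},
    {"travel": [0.1,0.005,0.1],"angular": [0,0,-0.968]},
    {"travel": [0.1,0.005,0.1],"angular": [0,0,-0.968]},
    {"travel": [0.1,0.005,0.1],"angular": [0,0,-0.968]},
    {"travel": [0.1,0.005,0.1],"angular": [0,0,-0.968]},
    {"travel": [0.1,0.005,0.1],"angular": [0,0,-0.968]},
    {"travel": [0.1,0.005,0.1],"angular": [0,0,-0.968]}
  ]
}}

```text
time: 4.8
eef_pos: [0.594, -0.2398, 0.1713]
tcp_rot: [0.84, -3.027, 0.0]
ft_force: [0.1, -0.3, -0.4]
grip_width: 0.586
grip_force: 0.0
```

```bash
cat >> h.py <<'E'
from scipy.optimize import minimize
def boxpts(x,y,yaw,lx,ly,z0,z1):
    c,s=np.cos(yaw),np.sin(yaw)
    return np.array([[x+c*a-s*b,y+s*a+c*b,z] for a in(-lx/2,lx/2) for b in(-ly/2,ly/2) for z in(z0,z1)])
def boxmask(s,pts,up=4):
    p=cv2.convexHull(proj(s,pts).astype(np.float32))
    m=np.zeros((480,640),np.uint8); cv2.fillConvexPoly(m,np.round(p*256).astype(np.int32),255,cv2.LINE_AA,8); return m/255.
def fitbox(s,mask,dims,x0):
    m=mask.astype(float)
    def f(v):
        b=boxmask(s,boxpts(v[0],v[1],v[2],*dims)); return 1-np.minimum(b,m).sum()/np.maximum(b,m).sum()
    q=min((minimize(f,[x0[0],x0[1],x0[2]+d],method="Nelder-Mead",options=dict(initial_simplex=np.array([x0[0],x0[1],x0[2]+d])+np.vstack([np.zeros(3),np.diag([.008,.008,.1])]),xatol=1e-5,fatol=1e-5)) for d in(-.1,0,.1)),key=lambda q:q.fun)
    return q.x,q.fun
E
python3 - <<'E'
from h import *
np.set_printoptions(precision=4,suppress=True)
s=r.snapshot("wrist"); save(s,"w2.png"); np.save("w2.npy",s,allow_pickle=True)
for q,z in {"key_grip":.065,"key_shoulder":.045,"key_stand":0}.items():
    for d in r.place_of("wrist",q)[:1]: print(q,round(d["p"],2),np.round(d["xy"],1),atz(s,d["xy"],z))
hsv=cv2.cvtColor(s["image"],cv2.COLOR_RGB2HSV); H,Sa,V=[hsv[:,:,i].astype(int) for i in range(3)]
blue=((H>100)&(H<130)&(Sa>120)&(V>40)).astype(np.uint8)
n,l,st,_=cv2.connectedComponentsWithStats(blue); k=1+st[1:,4].argmax(); blue=l==k; print("blue",st[k])
print("headfit",fitbox(s,blue,(.034,.012,.047,.085),(.578,-.253,.576)))
d=r.silhouettes("wrist","key_stand")
for e in d[:1]:
    m=e["region"]|blue; print(e["p"]); M=m
    print("standfit(hull of stand only)",fitbox(s,e["region"],(.056,.046,0,.045),(.578,-.253,.576)))
x=r.sense();print(x["time"],x["q"],x["eef_pos"],R.from_rotvec(x["tcp_rot"]).as_matrix())
E
```

```text
key_grip 0.9 [313.2 210.3] [ 0.5814 -0.2526  0.065 ]
key_stand 0.81 [315.1 188.8] [ 0.5798 -0.2533  0.    ]
blue [ 303  177   22   66 1291]
headfit (array([ 0.5792, -0.2529,  0.5745]), np.float64(0.19931266462849595))
5.05 [-0.3836  0.5256  0.2648  1.31   -0.     -0.9142] [ 0.5941 -0.2398  0.1713] [[-0.8625 -0.506   0.    ]
 [-0.506   0.8625 -0.    ]
 [ 0.     -0.     -1.    ]]
```

View pics/w2.png

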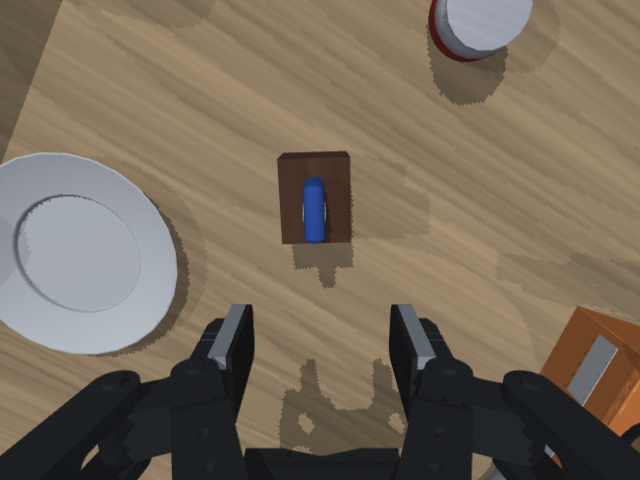

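The picture shows the key head at (314,177)–(314,243), the stand's top face roughly at (280,159), (349,157), (350,243) and (283,243), and the plate and tin clear of the fingers.

Run:
```python
from h import *
np.set_printoptions(precision=4,suppress=True)
s=np.load("w2.npy",allow_pickle=True).item()
C=np.array([atz(s,p,.045)[:2] for p in [(280,159),(349,157),(350,243),(283,243)]])
print(C,C.mean(0)); 
for a,b in((0,3),(1,2),(0,1),(3,2)):
    v=C[a]-C[b];print(np.linalg.norm(v),np.degrees(np.arctan2(v[1],v[0]))%180)
# brown/blue mask fit
hsv=cv2.cvtColor(s["image"],cv2.COLOR_RGB2HSV); im=s["image"].astype(int)
g=((hsv[:,:,2]<95)&(im[:,:,0]>im[:,:,2]*1.15)&(im[:,:,0]-im[:,:,1]>18)).astype(np.uint8)
roi=np.zeros_like(g); roi[120:270,250:380]=1; g*=roi
blue=((hsv[:,:,0]>100)&(hsv[:,:,0]<130)&(hsv[:,:,1]>120)).astype(np.uint8)*roi
m=cv2.morphologyEx(g|blue,cv2.MORPH_CLOSE,np.ones((5,5),np.uint8)); m=cv2.morphologyEx(m,cv2.MORPH_OPEN,np.ones((9,9),np.uint8))
print(cv2.boundingRect(m),m.sum())
q,f=fitbox(s,m,(.056,.046,0,.045),(.58,-.253,.56)); print(q,f,np.degrees(q[2]))
# head centroid rays
ys,xs=np.nonzero(blue); print(xs.mean(),ys.mean(),atz(s,(xs.mean(),ys.mean()),.075)); print(cv2.fitLine(np.c_[xs,ys].astype(np.float32),2,0,.01,.01).T)
t=[(xs[ys==k].min()+xs[ys==k].max())/2 for k in (185,210,235)];print(t,atz(s,(t[0],185),.085),atz(s,(t[2],235),.085))
```

```text
[[ 0.5679 -0.2853]
 [ 0.5445 -0.2488]
 [ 0.592  -0.2182]
 [ 0.615  -0.2565]] [ 0.5799 -0.2522]
0.055218640469408664 31.438710485089274
0.05647451425812631 32.79657656740778
0.04332766937793217 122.6536635691255
0.0446573620868791 121.02644603922157
(278, 157, 72, 87) 5801
[ 0.5815 -0.2519  0.5755] 0.13473380227551812 32.9723871512747
313.64213787761423 209.7714949651433 [ 0.579  -0.2535  0.075 ]
[[  0.0219   0.9998 313.6422 209.7715]]
[np.float64(313.5), np.float64(313.5), np.float64(314.5)] [ 0.5651 -0.2616  0.085 ] [ 0.5892 -0.2467  0.085 ]
```

>>> {"op": "send_rows", "data": {
  "targets": [
    {"travel": [0.047,-0.01,0.1],"angular": [0,0,-0.009]},
    {"travel": [0.047,-0.01,0.18],"angular": [0,0,-0.009]},
    {"travel": [0.047,-0.01,0.24],"angular": [0,0,-0.009]},
    {"travel": [0.047,-0.01,0.28],"angular": [0,0,-0.009]},
    {"travel": [0.047,-0.01,0.303],"angular": [0,0,-0.009]},
    {"travel": [0.047,-0.01,0.303],"angular": [0,0,-0.009]},
    {"travel": [0.047,-0.01,0.303],"angular": [0,0,-0.009]}
  ]
}}

```text
time: 5.75
eef_pos: [0.5804, -0.2529, 0.0509]
tcp_rot: [-0.872, 3.018, -0.001]
ft_force: [0.3, -0.3, 0.9]
grip_width: 0.584
grip_force: 0.0
```

>>> {"op": "send_rows", "data": {
  "targets": [
    {"travel": [0,0,0],"angular": [0,0,0]},
    {"travel": [0,0,0],"angular": [0,0,0]},
    {"travel": [0,0,0],"angular": [0,0,0]},
    {"travel": [0,0,0],"angular": [0,0,0]},
    {"travel": [0,0,0],"angular": [0,0,0]},
    {"travel": [0,0,0],"angular": [0,0,0]},
    {"travel": [0,0,0],"angular": [0,0,0]},
    {"travel": [0,0,0],"angular": [0,0,0]}
  ],
  "gripper": 5,
  "force": 80
}}

```text
time: 6.55
eef_pos: [0.5804, -0.2529, 0.0509]
tcp_rot: [-0.873, 3.017, -0.001]
ft_force: [-0.7, 0.5, 4.7]
grip_width: 0.125
grip_force: 78.1
```

>>> {"op": "send_rows", "data": {
  "targets": [
    {"travel": [0,0,-0.06],"angular": [0,0,0]},
    {"travel": [0,0,-0.15],"angular": [0,0,0]},
    {"travel": [0,0,-0.24],"angular": [0,0,0]},
    {"travel": [-0.05,0.06,-0.3],"angular": [0,0,0.05]},
    {"travel": [-0.14,0.16,-0.3],"angular": [0,0,0.102]},
    {"travel": [-0.22,0.25,-0.3],"angular": [0,0,0.102]},
    {"travel": [-0.3,0.34,-0.3],"angular": [0,0,0.102]},
    {"travel": [-0.38,0.43,-0.3],"angular": [0,0,0.102]},
    {"travel": [-0.45,0.5,-0.3],"angular": [0,0,0.102]},
    {"travel": [-0.48,0.537,-0.3],"angular": [0,0,0.102]},
    {"travel": [-0.48,0.537,-0.3],"angular": [0,0,0.102]},
    {"travel": [-0.48,0.537,-0.3],"angular": [0,0,0.102]}
  ]
}}

```text
time: 7.75
eef_pos: [0.6276, 0.0314, 0.1702]
tcp_rot: [0.382, -3.118, 0.0]
ft_force: [-0.2, -0.4, -0.1]
grip_width: 0.131
grip_force: 78.7
```

Run:
```python
from h import *
np.set_printoptions(precision=4,suppress=True)
s=r.snapshot("wrist"); save(s,"w3.png"); np.save("w3.npy",s,allow_pickle=True)
x=r.sense();print(x["time"],x["q"],x["eef_pos"],R.from_rotvec(x["tcp_rot"]).as_matrix(),x["grip_width"],x["ft_force"],x["wrist_torque"])
for q,z in {"keyway":.088,"key_shoulder":x["eef_pos"][2]-.006,"key_grip":x["eef_pos"][2]+.014}.items():
    for d in r.place_of("wrist",q)[:2]: print(q,round(d["p"],2),np.round(d["xy"],1),atz(s,d["xy"],z))
t=r.snapshot("top"); save(t,"t3.png"); np.save("t3.npy",t,allow_pickle=True)
```

```text
7.8 [ 0.049   0.4982  0.2182  1.2907 -0.0003 -0.1935] [0.6276 0.0307 0.1702] [[-0.9707 -0.2402  0.0001]
 [-0.2402  0.9707 -0.0003]
 [-0.     -0.0003 -1.    ]] 0.1294603739104173 [ 0.1398  0.004  -0.7636] [-0.0323 -0.0398 -0.0121]
keyway 0.76 [325.6 208.3] [0.6034 0.0286 0.088 ]
key_shoulder 0.61 [318.1 310.1] [0.6269 0.0309 0.1642]
key_grip 0.78 [321.2 337.7] [0.6271 0.0322 0.1842]
```

View pics/w3.png

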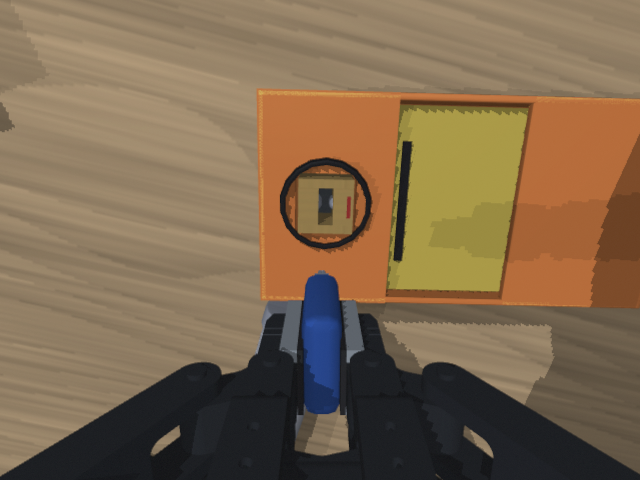

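Run:
```python
from h import *
np.set_printoptions(precision=4,suppress=True)
s=np.load("w3.npy",allow_pickle=True).item()
im=s["image"].copy(); c=im[150:255,270:390]
cv2.imwrite("pics/w3c.png",cv2.resize(c[:,:,::-1],(720,630),interpolation=cv2.INTER_CUBIC))
hsv=cv2.cvtColor(im,cv2.COLOR_RGB2HSV)
dark=(hsv[:,:,2]<60).astype(np.uint8); roi=np.zeros_like(dark); roi[150:255,270:380]=1
n,l,st,ce=cv2.connectedComponentsWithStats(dark*roi)
for i in range(1,n):
    if st[i,4]>300:
        p=np.argwhere(l==i)[:,::-1].astype(np.float32); (a,b),_,_=cv2.fitEllipse(cv2.findContours((l==i).astype(np.uint8),0,2)[0][0]); print("collar",st[i],a,b,atz(s,(a,b),.088))
or_=((hsv[:,:,0]<15)&(hsv[:,:,1]>150)&(hsv[:,:,2]>120)).astype(np.uint8)
# top edge of the caddy: first orange pixel per column
pts=[(u,np.argmax(or_[60:130,u])+60) for u in range(265,630,5) if or_[60:130,u].any()]
a=np.array(pts,float); k=np.polyfit(a[:,0],a[:,1],1); 
for z in(.08,.0): 
    A,B=atz(s,(270,np.polyval(k,270)),z),atz(s,(620,np.polyval(k,620)),z); v=B-A; print(k,"caddy y dir yaw",np.degrees(np.arctan2(-v[0],v[1])))
```

```text
collar [ 280  158   91   91 1474] 325.0401611328125 202.99652099609375 [0.6006 0.0276 0.088 ]
[ 0.0291 81.0723] caddy y dir yaw 12.393612016989684
[ 0.0291 81.0723] caddy y dir yaw 12.393612016989701
```

View pics/w3c.png

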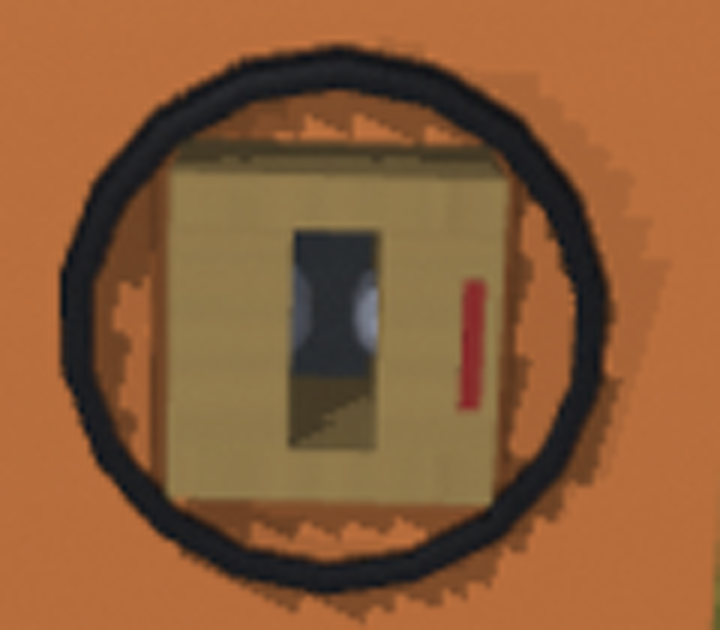

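The crop shows the slot corners at (293,231), (379,231), (376,450) and (289,448), so its centre is at full-picture pixel (325.7,206.5). The plug and caddy are rotated about 1.3° from the tool.

Run:
```python
from h import *
np.set_printoptions(precision=4,suppress=True)
s=np.load("w3.npy",allow_pickle=True).item()
L=atz(s,(325.7,206.5),.088); print("lock",L)
p=np.array([.6276,.0307,.1702])
for dz in(.034,-.006,-.032): print(dz,proj(s,p+[0,0,dz]))
im=s["image"].astype(int); b=(im[:,:,2]>im[:,:,0]+50)
for v in(280,300,320,350,380,405):
    u=np.nonzero(b[v,270:380])[0]+270; print(v,u.min() if len(u) else None,u.max() if len(u) else None)
print(im[262:280,314:328].sum(2))
c=[atz(s,(270+u/6,150+v/6),.088) for u,v in((172,170),(508,180),(492,503),(167,497))]
for a,bb in((0,1),(3,2)): d=c[bb]-c[a];print(np.linalg.norm(d),np.degrees(np.arctan2(-d[0],d[1])))
for a,bb in((3,0),(2,1)): d=c[a]-c[bb];print(np.linalg.norm(d),np.degrees(np.arctan2(d[1],d[0])))
print(np.mean(c,0))
```

```text
lock [0.6024 0.0285 0.088 ]
0.034 [[315.7454 372.1946]]
-0.006 [[317.155  311.5948]]
-0.032 [[317.765  285.3687]]
280 308 334
300 305 337
320 303 339
350 304 339
380 304 339
405 306 336
[[352 352 352 352 352 351 352 353 352 352 351 352 352 355]
 [350 352 353 350 352 352 353 350 353 350 352 349 352 354]
 [350 349 352 352 351 351 352 351 351 351 352 350 353 353]
 [353 353 352 352 350 350 352 350 352 350 350 351 353 352]
 [352 352 353 352 352 353 353 351 353 353 352 353 352 351]
 [352 351 347 350 352 350 352 352 352 353 350 352 351 351]
 [350 350 352 350 353 350 354 351 353 350 350 349 351 352]
 [352 351 350 352 351 352 351 352 352 352 351 350 352 352]
 [351 351 351 348 335 321 324 339 369 322 330 350 352 353]
 [350 352 350 347 313 297 297 298 319 296 300 307 352 352]
 [352 350 353 348 298 295 294 280 308 296 287 297 350 350]
 [338 324 324 320 298 297 298 294 302 297 297 300 324 324]
 [328 261 261 243 243 244 242 244 243 241 239 241 242 245]
 [254 210 206 197 196 196 195 195 196 195 189 191 189 195]
 [198 195 194 191 194 191 190 187 186 184 184 183 180 179]
 [197 192 195 193 189 188 188 187 187 185 184 188 183 181]
 [198 194 196 191 192 191 186 188 187 187 187 187 184 179]
 [197 193 193 195 192 191 191 190 187 184 183 180 186 180]]
0.029831785844042488 12.268886842508383
0.029979598166448202 12.883009073735183
0.030148601096582964 12.183138434871863
0.029827409413559637 12.46284170800607
[0.6025 0.0285 0.088 ]
```

>>> {"op": "send_rows", "data": {
  "targets": [
    {"travel": [0.03,0.003,0],"angular": [0,0,0.008]},
    {"travel": [0.0625,0.0055,0.03],"angular": [0,0,0.008]},
    {"travel": [0.0625,0.0055,0.08],"angular": [0,0,0.008]},
    {"travel": [0.0625,0.0055,0.116],"angular": [0,0,0.008]},
    {"travel": [0.0625,0.0055,0.116],"angular": [0,0,0.008]},
    {"travel": [0.0625,0.0055,0.116],"angular": [0,0,0.008]}
  ]
}}

```text
time: 8.6
eef_pos: [0.6028, 0.0271, 0.1242]
tcp_rot: [-0.341, 3.123, -0.0]
ft_force: [1.1, 0.4, -0.4]
grip_width: 0.13
grip_force: 78.7
```

Run:
```python
from h import *
np.set_printoptions(precision=4,suppress=True)
s=r.snapshot("wrist"); t=r.snapshot("scene"); x=r.sense()
print(x["time"],x["eef_pos"],R.from_rotvec(x["tcp_rot"]).as_matrix()[:,0],x["ft_force"],x["wrist_torque"])
a=cv2.resize(s["image"][180:400,210:430,::-1],(550,550),interpolation=cv2.INTER_CUBIC)
b=cv2.resize(t["image"][190:270,270:306,::-1],(248,550),interpolation=cv2.INTER_CUBIC)
cv2.imwrite("pics/a4.png",np.hstack([a,b]))
```

```text
8.7 [0.6034 0.0273 0.1247] [-0.9764 -0.2158 -0.0012] [-0.2503  0.8794 -0.7773] [-0.0245  0.005   0.0162]
```

View pics/a4.png

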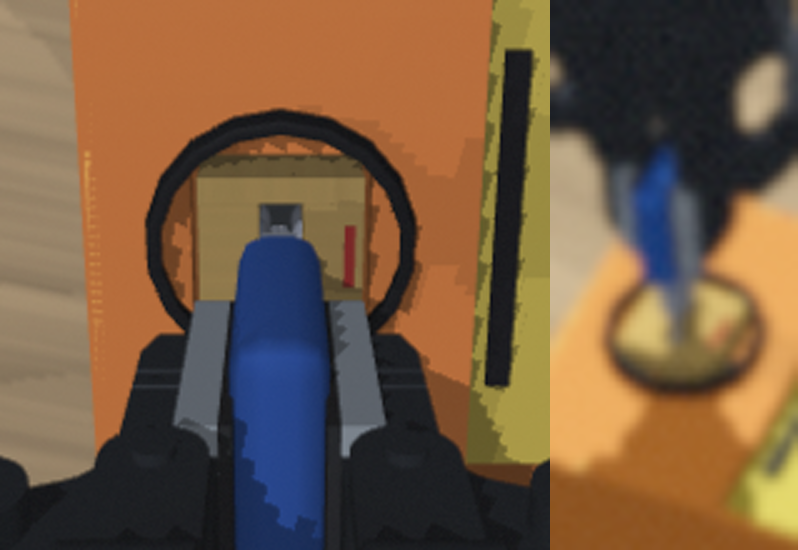

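The slot at crop column 280 lines up with the key's axis at column 280, and the scene view shows the blade just above the plug. I'll start inserting.

>>> {"op": "send_rows", "data": {
  "targets": [
    {"travel": [0,0,0.01],"angular": [0,0,0]},
    {"travel": [0,0,0.02],"angular": [0,0,0]},
    {"travel": [0,0,0.03],"angular": [0,0,0]},
    {"travel": [0,0,0.03],"angular": [0,0,0]}
  ]
}}

```text
time: 9.1
eef_pos: [0.6024, 0.0275, 0.111]
tcp_rot: [0.341, -3.122, -0.0]
ft_force: [0.2, 0.4, -1.3]
grip_width: 0.128
grip_force: 78.7
```

>>> {"op": "send_rows", "data": {
  "targets": [
    {"travel": [0,0,0.007],"angular": [0,0,0]},
    {"travel": [0,0,0.014],"angular": [0,0,0]},
    {"travel": [0,0,0.02],"angular": [0,0,0]},
    {"travel": [0,0,0.02],"angular": [0,0,0]}
  ]
}}

```text
time: 9.5
eef_pos: [0.6028, 0.0274, 0.1034]
tcp_rot: [0.341, -3.123, 0.0]
ft_force: [0.6, -0.6, -2.3]
grip_width: 0.13
grip_force: 78.7
```

>>> {"op": "send_rows", "data": {
  "targets": [
    {"travel": [0,0,0.007],"angular": [0,0,0]},
    {"travel": [0,0,0.014],"angular": [0,0,0]},
    {"travel": [0,0,0.021],"angular": [0,0,0]},
    {"travel": [0,0,0.021],"angular": [0,0,0]}
  ]
}}

```text
time: 9.9
eef_pos: [0.6033, 0.0275, 0.0955]
tcp_rot: [-0.341, 3.122, -0.0]
ft_force: [4.3, -0.6, -1.6]
grip_width: 0.13
grip_force: 78.4
```

Run:
```python
from h import *
np.set_printoptions(precision=4,suppress=True)
s=r.snapshot("wrist"); t=r.snapshot("scene"); x=r.sense()
print(x["time"],x["eef_pos"],x["ft_force"],x["wrist_torque"])
a=cv2.resize(s["image"][180:400,210:430,::-1],(550,550),interpolation=cv2.INTER_CUBIC)
b=cv2.resize(t["image"][190:270,270:306,::-1],(248,550),interpolation=cv2.INTER_CUBIC)
cv2.imwrite("pics/a5.png",np.hstack([a,b]))
```

```text
10.0 [0.6031 0.0275 0.0954] [ 3.9685  0.2549 -1.732 ] [-0.0782 -0.8969 -0.0442]
```

View pics/a5.png

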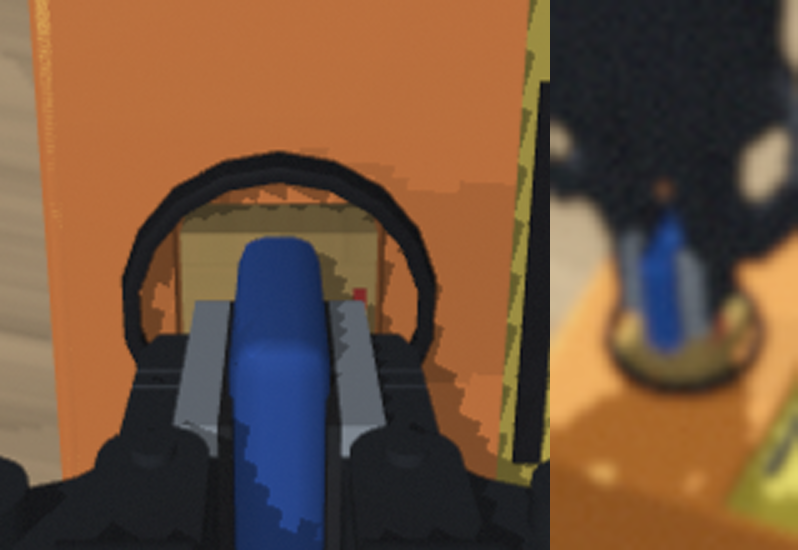

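The key is nearly seated at the plug face with a side load of about 4 N along +x. I'll ease it about 1 mm that way and press down.

>>> {"op": "send_rows", "data": {
  "targets": [
    {"travel": [-0.002,0,0.002],"angular": [0,0,0]},
    {"travel": [-0.002,0,0.005],"angular": [0,0,0]},
    {"travel": [-0.002,0,0.008],"angular": [0,0,0]},
    {"travel": [-0.002,0,0.008],"angular": [0,0,0]}
  ]
}}

```text
time: 10.4
eef_pos: [0.6039, 0.0276, 0.0937]
tcp_rot: [-0.341, 3.122, -0.0]
ft_force: [-6.5, -1.6, 22.0]
grip_width: 0.133
grip_force: 82.5
```

It is seated: the shoulder is at about 88 mm with 22 N of push. I'll relax the push slightly and turn clockwise.

>>> {"op": "send_rows", "data": {
  "targets": [
    {"travel": [0.001,0,-0.0015],"angular": [0,0,0]},
    {"travel": [0.001,0,-0.0015],"angular": [0,0,0.03]},
    {"travel": [0.001,0,-0.0015],"angular": [0,0,0.06]},
    {"travel": [0.001,0,-0.0015],"angular": [0,0,0.09]},
    {"travel": [0.001,0,-0.0015],"angular": [0,0,0.12]},
    {"travel": [0.001,0,-0.0015],"angular": [0,0,0.15]},
    {"travel": [0.001,0,-0.0015],"angular": [0,0,0.18]},
    {"travel": [0.001,0,-0.0015],"angular": [0,0,0.21]},
    {"travel": [0.001,0,-0.0015],"angular": [0,0,0.24]},
    {"travel": [0.001,0,-0.0015],"angular": [0,0,0.24]}
  ]
}}

```text
time: 11.4
eef_pos: [0.6035, 0.0263, 0.0938]
tcp_rot: [0.838, 3.026, -0.003]
ft_force: [-3.1, -8.7, 15.5]
grip_width: 0.131
grip_force: 81.1
```

Run:
```python
from h import *
np.set_printoptions(precision=4,suppress=True)
s=r.snapshot("top"); save(s,"t6.png"); x=r.sense()
m=R.from_rotvec(x["tcp_rot"]).as_matrix()[:,0]
print(x["time"],x["eef_pos"],np.degrees(np.arctan2(m[1],m[0])),x["ft_force"],x["wrist_torque"],x["q"])
w=r.snapshot("wrist"); save(w,"w6.png")
for q,z in {"caddy_door":.068}.items():
    for d in r.place_of("top",q)[:2]: print(q,round(d["p"],2),np.round(d["xy"],1),atz(s,d["xy"],z))
cv2.imwrite("pics/a6.png",cv2.resize(np.hstack([s["image"][170:290,240:400,::-1],w["image"][::4,::4,::-1]]),(800,300),interpolation=cv2.INTER_CUBIC))
```

```text
11.45 [0.6035 0.0263 0.0938] 149.1788530735587 [ -3.315  -10.385   15.9985] [-2.14    0.7563  0.0665] [ 0.0448  0.4817 -0.0048  1.0833 -0.0024  0.5828]
caddy_door 0.79 [299.3 227.1] [0.5819 0.1228 0.068 ]
```

View pics/a6.png

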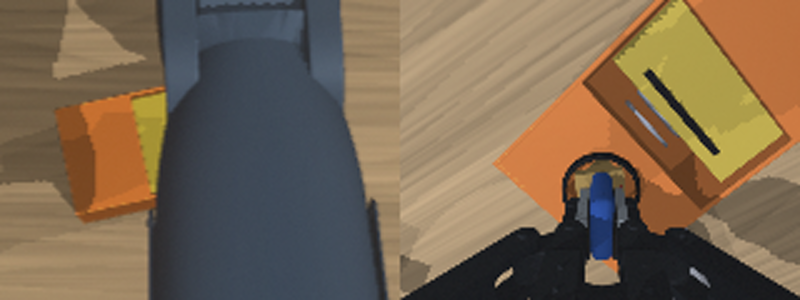

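The wrist view shows the door sliding away and a disc appearing. I'll ease the side load and turn on.

>>> {"op": "send_rows", "data": {
  "targets": [
    {"travel": [0,-0.0015,0],"angular": [0,0,0.03]},
    {"travel": [0,-0.0015,0],"angular": [0,0,0.06]},
    {"travel": [0,-0.0015,0],"angular": [0,0,0.09]},
    {"travel": [0,-0.0015,0],"angular": [0,0,0.12]},
    {"travel": [0,-0.0015,0],"angular": [0,0,0.15]},
    {"travel": [0,-0.0015,0],"angular": [0,0,0.18]},
    {"travel": [0,-0.0015,0],"angular": [0,0,0.21]},
    {"travel": [0,-0.0015,0],"angular": [0,0,0.24]},
    {"travel": [0,-0.0015,0],"angular": [0,0,0.27]},
    {"travel": [0,-0.0015,0],"angular": [0,0,0.29]},
    {"travel": [0,-0.0015,0],"angular": [0,0,0.29]}
  ]
}}

```text
time: 12.65
eef_pos: [0.6021, 0.0253, 0.0938]
tcp_rot: [2.083, 2.35, -0.004]
ft_force: [-11.7, -13.7, 21.9]
grip_width: 0.129
grip_force: 82.1
```

```bash
cat > chk.py <<'E'
from h import *
import sys
np.set_printoptions(precision=4,suppress=True)
x=r.sense(); m=R.from_rotvec(x["tcp_rot"]).as_matrix()[:,0]
print(x["time"],x["eef_pos"],np.degrees(np.arctan2(m[1],m[0])),x["ft_force"],x["wrist_torque"],x["q"],x["grip_force"])
w=r.snapshot("wrist"); save(w,sys.argv[1])
for c,s in (("scene",r.snapshot("scene")),("wrist",w)):
    save(s,c+"_"+sys.argv[1])
    for d in r.place_of(c,"caddy_door")[:1]: print(c,round(d["p"],2),np.round(d["xy"],1),atz(s,d["xy"],.068))
E
python3 chk.py w7.png
```

```text
12.65 [0.6021 0.0253 0.0938] 96.87709761843543 [-11.6734 -13.7001  21.8777] [-2.806   2.5897  0.1069] [ 0.0437  0.4806 -0.0066  1.0845 -0.0031  1.4945] 82.0733392238617
scene 0.65 [351.2 259.3] [0.5631 0.1611 0.068 ]
```

View pics/w7.png

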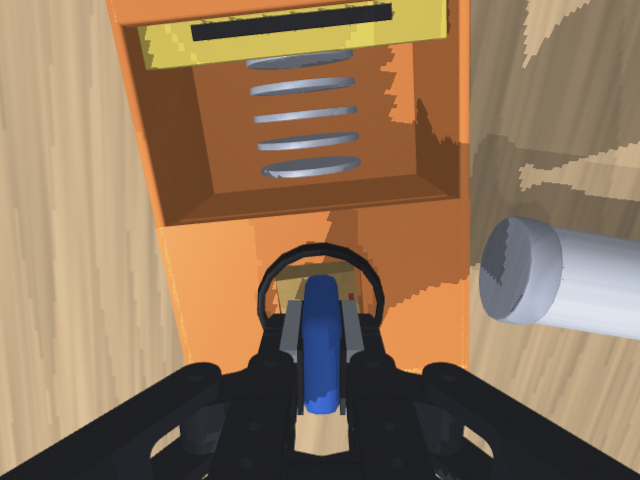

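The wrist view shows the door's edge at row ~65 near the top, nearly fully open, with the discs showing. I'll turn the last bit to the stop and ease the side load.

>>> {"op": "send_rows", "data": {
  "targets": [
    {"travel": [-0.0018,-0.0017,0],"angular": [0,0,0]},
    {"travel": [-0.0018,-0.0017,0],"angular": [0,0,0.01]},
    {"travel": [-0.0018,-0.0017,0],"angular": [0,0,0.02]},
    {"travel": [-0.0018,-0.0017,0],"angular": [0,0,0.028]},
    {"travel": [-0.0018,-0.0017,0],"angular": [0,0,0.028]},
    {"travel": [-0.0018,-0.0017,0],"angular": [0,0,0.028]}
  ]
}}

```text
time: 13.45
eef_pos: [0.6019, 0.0252, 0.0938]
tcp_rot: [2.181, 2.259, -0.002]
ft_force: [-9.9, -8.2, 19.3]
grip_width: 0.131
grip_force: 81.8
```

```bash
python3 chk.py w8.png
python3 - <<'E'
from h import *
np.set_printoptions(precision=4,suppress=True)
# door leading edge columns in the w7/w8 pictures: last yellow row per column
for n in("w7","w8"):
    im=cv2.cvtColor(cv2.imread(f"pics/{n}.png"),cv2.COLOR_BGR2HSV)
    y=(im[:,:,0]>22)&(im[:,:,0]<34)&(im[:,:,1]>120)&(im[:,:,2]>80)
    print(n,[(u,np.nonzero(y[:150,u])[0].max() if y[:150,u].any() else -1) for u in(180,250,320,400)])
E
```

```text
13.45 [0.6019 0.0252 0.0938] 92.00216693044896 [-9.93   -8.1933 19.2871] [-1.7746  1.9889  0.2062] [ 0.0429  0.4795 -0.0083  1.0832 -0.0019  1.5787] 81.7976975440979
scene 0.46 [349.5 260.8] [0.5685 0.1605 0.068 ]
w7 [(180, np.int64(66)), (250, np.int64(59)), (320, np.int64(51)), (400, np.int64(42))]
w8 [(180, np.int64(67)), (250, np.int64(53)), (320, np.int64(39)), (400, np.int64(22))]
```

Run:
```python
from h import *
np.set_printoptions(precision=4,suppress=True)
w=r.snapshot("wrist"); im=cv2.cvtColor(w["image"],cv2.COLOR_RGB2HSV)
y=(im[:,:,0]>22)&(im[:,:,0]<34)&(im[:,:,1]>120)&(im[:,:,2]>80)
o=np.radians(12.45); cy=np.array([-np.sin(o),np.cos(o)]); L=np.array([.6028,.0268])
# walls of opening: the -y end wall top edge at 80mm is y=-40 -> 37.5 mm from lock, as reference
for u in(200,250,300,350,400):
    v=np.nonzero(y[:150,u])[0].max(); print(u,v,[(atz(w,(u,v),z)[:2]-L)@cy*1e3 for z in(.068,.072)])
    print("  near lip rows",[k for k in range(150,240) if abs(int(im[k,u,2])-int(im[k-1,u,2]))>25])
for dd in(37.5,96.9):
    for a in(-.03,0,.03):
        P=np.r_[L+cy*dd/1e3+a*np.array([np.cos(o),np.sin(o)]),.08 if dd<50 else .068]; print(dd,a,proj(w,P))
```

```text
200 63 [np.float64(98.80751089775744), np.float64(98.22101161166725)]
  near lip rows [232]
250 53 [np.float64(98.7677388682828), np.float64(98.18218478058077)]
  near lip rows [223, 224]
300 43 [np.float64(98.72848262059982), np.float64(98.14386147352276)]
  near lip rows [160, 170, 171, 177, 214]
350 33 [np.float64(98.68973218600804), np.float64(98.10603195870304)]
  near lip rows [155, 163, 205]
400 22 [np.float64(98.97277901623997), np.float64(98.38235206638029)]
  near lip rows [196]
37.5 -0.03 [[226.6037 230.7402]]
37.5 0 [[303.2043 216.9913]]
37.5 0.03 [[381.3759 202.9605]]
96.9 -0.03 [[193.9526  69.9807]]
96.9 0 [[273.1516  54.0094]]
96.9 0.03 [[354.0378  37.6977]]
```

View pics/w8.png

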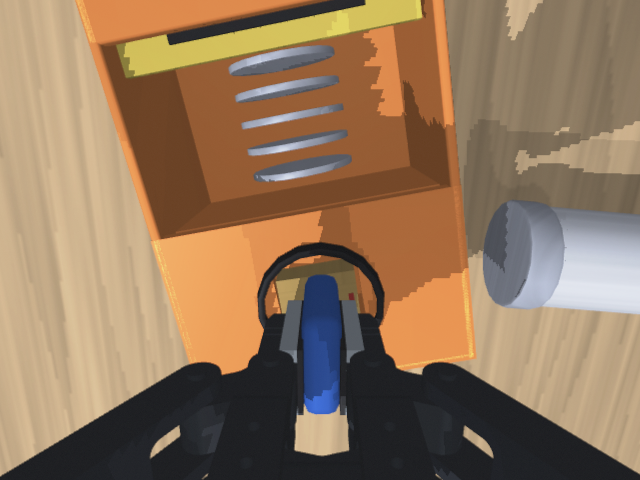

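The wrist view shows the door's edge about 97 mm beyond the lock, which is fully open. The discs are bared, the key is home with about 19 N of push, and it is against the stop at 0.21 N m. I'm handing in.

```bash
python3 -c "
from station import r
print(r.finish_job())"
```

```text
the job is handed in; nothing more can be done
None
```

I handed the job in at about 14 s: the key is home in the lock, turned clockwise about 1.75 rad to its stop and still gripped, and the camera shows the key holding the door fully open.

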